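# Register the red reference tile on the colour scanner

### The job

Set the red colour reference tile down flat in the round pocket of the blue carrier. Then push the carrier into the corner of the white scanner stage, so that it sits square and tight against both dark steel stops with the tile still in its pocket. Leave the other two tiles, the bottle, the jar, the glass and the pen where they are.

Things in the scene. Friction and masses are not known exactly. Their poses are not given: they have to be found in the camera images.
- tile_red_center (a point): Centre (half-way up) of the loose red disc-shaped tile, 50 mm diameter, 20 mm thick, about 90 g, lying flat on the tile board. Its underside is 10 mm below this point. z is the disc's axis, up.
- tile_green_center (a point): Centre of the green tile, same size as the red one. To be left alone.
- tile_white_center (a point): Centre of the white tile, same size as the red one. To be left alone.
- board: Fixed black tile board, 250 mm (along its x) by 90 mm (along its y), 8 mm thick; origin at the centre of its underside on the table. The three tiles lie in a row along its x axis, 78 mm apart, in any order. It may stand left or right of the robot's centre line, the stage on the other side.
- carrier: Loose blue plastic carrier plate, 100 mm (its x) by 130 mm (its y), 16 mm thick, about 0.3 kg; origin at the centre of its underside. It lies flat and a little crooked on the stage, away from both stops, and slides easily when pushed (smooth plastic on smooth lacquer and steel, friction about 0.3; 1 to 2 N moves it). Too wide for most grippers: push its edges (from 0 to 16 mm above the stage plate).
- pocket (a point): Centre of the floor of the carrier's round, yellow-floored pocket, in the middle of the carrier, 10 mm above its underside; 53 mm diameter, 6 mm deep. A seated tile has its centre 10 mm above this point and stands 14 mm out of the pocket.
- stage: Fixed white scanner stage: plate 240 mm (its x) by 280 mm (its y), its top 16 mm above the table; origin at the centre of its underside. Two dark steel stops, 10 mm high above the plate, make a corner: the back stop's face is at stage x = +90 mm (runs along y from -100 to +110 mm), the side stop's face at stage y = +110 mm (runs along x from -80 to +90 mm). Behind the back stop, from x = 120 to 175 mm, a grey housing 36 mm high above the table.
- seat (a point): Point on the stage's plate (stage x = 40 mm, y = 45 mm, 16 mm above the table) where the carrier's origin lies when the carrier is tight against both stops, carrier and stage axes parallel. Its x axis points square to the back stop, its y axis square to the side stop.
- wash_bottle: White plastic bottle with red cap, 60 mm diameter, 170 mm tall, origin at its underside. To be left alone.
- amber_jar: Amber glass jar, 60 mm diameter, 90 mm tall, origin at its underside. To be left alone.
- beaker: Clear glass, 66 mm diameter, 90 mm tall, origin at its underside. To be left alone.
- pen: Black and red marker, 14 x 120 x 12 mm, long axis y, origin at its underside, lying on a sheet to the right of the robot. To be left alone.
Things that resemble listed ones, but are neither listed nor needed, are in the scene too. What is meant by the carrier is not turquoise, and is the larger of those in its own colour.

How it is judged (in metres and radians):
On the way, in this order (a step that is already met when the one before it is completed fails the run):
1. the red tile lies flat in the carrier's pocket (horizontal distance between tile_red_center and pocket below 0.004 m and z of tile_red_center in the frame of pocket between 0.007 and 0.0125 m and angle between tile_red_center's own z axis and vertical below 0.06 rad), for 0.3 s.
2. the carrier, with the tile in it, is tight and square against both stops (all of step 1 and x of carrier in the frame of seat between -0.0025 and 0.0025 m and y of carrier in the frame of seat between -0.0025 and 0.0025 m and z of carrier in the frame of seat between -0.002 and 0.002 m and angle between the x axis of carrier and the x axis of seat, either way round below 0.025 rad and angle between carrier's own z axis and vertical below 0.03 rad), for 0.2 s.
At the end, for the whole second after the job is handed in: The red tile lies flat in the carrier's pocket (within 4 mm of its centre, at seated height), and the carrier lies flat and at rest on the stage, within 2.5 mm of both stops and square to them within 0.025 rad (all of step 2 and linear speed of carrier below 0.01 m/s); the robot touches nothing.
It fails at once if the green or white tile is moved more than 25 mm (distance of any of tile_green_center, tile_white_center from where it was at the start of the episode above 0.025 m).
It fails at once if the wash bottle, amber jar, glass or pen is moved more than 30 mm (distance of any of wash_bottle, amber_jar, beaker, pen from where it was at the start of the episode above 0.03 m).
It also fails if it takes over 64 s, if anything falls off the work surface, if the arm or the gripper's body presses on something with over 40 N, if the wrist force passes 120 N, or if a joint passes its speed limit or range.

### The arm

A 6-joint arm with a two-finger parallel gripper is mounted at the origin on the work surface. World frame = base frame: x ahead of the robot, y to its left, z up, the work surface at z = 0. Lengths are in mm, angles in rad, forces in N, time in s.
With the tool pointing down it reaches from about 300 to 750 mm from the base axis. Payload 8.5 kg.
Tool frame: the origin (TCP) lies midway between the tips of the shut fingers; the grasp point (between the pads) lies 19 mm behind it (grip_point_offset is the distance from the TCP to the grasp point, in mm); z points along the fingers, y is the line along which they close (so a half turn about z gives the same grasp; the last joint's range is limited). The gripper opens to 85 mm and grips with 20 to 120 N. Pads are 22 mm wide; open, the fingers measure 114 mm over their backs; the gripper's body (76 mm by 85 mm) begins 54 mm behind the grasp point. The pads swing forward as they close: fully open they stand 13 mm farther back than shut.
Start: joints at [-1.542, 0.381, 1.297, -0, 1.464, -0.215], TCP at [132.761, -533.718, 231.322] pointing down, gripper open.
Joint ranges: [-3.11, 3.11], [-0.89, 2.33], [0.22, 2.48], [-1.42, 4.56], [0.17, 2.85], [-2.88, 2.88]. Speed limits (rad/s): [2.39, 2.39, 3.14, 3.14, 3.14, 3.14].

### API

Orientations are given as [roll, pitch, yaw] about the fixed x, y, z axes, in that order (R = Rz(yaw) Ry(pitch) Rx(roll)).
In Python, from bench import * gives the robot as it stands. The module is installed in compiled form; this text tells all that it offers.
- The arm moves only by the tool jog_arm, never from a script. Its argument "increments" is a list of rows, each an object with "fingers": the opening, from 0 (shut) to 1 (fully open); "linear": the shift along the world's x, y, z in cm, a list of three; "dr": the turn, a rotation vector about the world's x, y, z in degrees, a list of three. In form: [{"fingers": fingers, "linear": [tx, ty, tz], "dr": [wx, wy, wz]}, ...]. A call has 1 to 12 rows; each row shifts and turns the commanded pose from where the row before left it; what a row does not reach is not made up. A row lasts 1/10 s, in which the tool goes at most 50 mm and 8.59 degrees, less where a joint would pass 70% of its speed; a pose out of reach is approached as far as the arm can. A call is refused whole if a number of a shift passes 5 or a number of a turn 8.59, either way. A call with a gripper value outside its range is refused whole. The fingers move at their own pace and stop on an object; "squeeze" is the grip in N (left out, the last holds). Time passes only in rows, so rows that do not move let the fingers close. It gives the time, the measured TCP pose, the force, the opening and the grip force at its end, in the units of the state.
- state(): the state, without advancing time (a new reading comes with each control period).
- capture(name): name is "side" or "top"; returns (picture, depth): 420x560x3 uint8, red, green, blue; 420x560 float32, mm along the optical axis (not along the pixel's ray), 0 where there is no reading.
- camera_info(name): a dict with "fx", "fy", "cx", "cy" (pixels), "k1" (the pictures are not rectified: a ray, as slopes to the right and down, at radius r is drawn at 1 + k1 r^2 times it, then the intrinsics apply), "cam_to_world" (4x4, takes a point from camera to world coordinates). Camera axes: x right, y down, z forward; pixel columns grow to the right and rows downward; lengths in mm; the calibration is good to about 2 mm. A picture is of the moment at which its call begins. camera_info takes no time and is no camera call.
- finish_job(): hands the job in; it is judged then, once.
The state is a dict: "time_s": time; "joints": joint angles; "joint_vel": joint speeds; "joint_efforts": joint torques, N m; "eef_pos": TCP position; "tool_rot": TCP orientation; "ft_force": force on the tool from outside, world axes, zero at the start; "torque": the same for the moment, N m; "opening": opening from 0.0 (shut) to 1.0 (fully open); "finger_force": force on a finger pad.
Only numpy, scipy, OpenCV 4.12 (cv2) and the standard library are available. Lean on these libraries where they do the work, as an engineer would, in place of code of your own. Each camera call takes 0.05 s, during which the arm holds its last target. There are 200 camera calls.

## Working session

There is one attempt and no reset: what is moved stays moved. The work goes in short steps, Python scripts to look and compute and a tool call to move; the robot and the scene stay as the last step left them, time stands still between calls to the robot, and variables do not carry over. Pictures are saved under pics/ and viewed, at most 10 in all, crops included, and the job is handed in when it is done.

Besides the shell and the picture viewer there is one more tool, called after ">>>" in YAML: its name, and indented under it one key for each argument. jog_arm: Moves the arm, as the interface text tells. Its arguments: {"type":"object","properties":{"increments":{"type":"array"},"squeeze":{"type":"number"}},"required":["increments"]}

```bash
mkdir -p pics; cat > h.py <<'E'
from bench import *
import numpy as np, cv2
def grab(n,name=None):
    p,d=capture(n)
    if name: cv2.imwrite('pics/'+name,cv2.cvtColor(p,cv2.COLOR_RGB2BGR))
    return p,d
def ray(n,uv):
    c=camera_info(n); K=np.array([[c['fx'],0,c['cx']],[0,c['fy'],c['cy']],[0,0,1]])
    q=cv2.undistortPoints(np.array(uv,float).reshape(-1,1,2),K,np.array([c['k1'],0,0,0.]))[:,0]
    T=np.array(c['cam_to_world']); d=np.c_[q,np.ones(len(q))]@T[:3,:3].T
    return T[:3,3],d
def onplane(n,uv,z):
    o,d=ray(n,uv); return o+d*((z-o[2])/d[:,2])[:,None]
def atdepth(n,uv,dep):
    o,d=ray(n,uv); return o+d*np.array(dep).reshape(-1,1)
E
python3 - <<'E'
from h import *
for n in('top','side'):
    grab(n,n+'0.png'); c=camera_info(n); print(n,c['fx'],c['k1'],np.round(c['cam_to_world'],2).tolist())
print(state())
E
```

```text
top 428.2573796889615 -0.07610730706780619 [[0.01, -1.0, 0.06, 386.04], [-1.0, -0.01, -0.0, 4.97], [0.0, -0.06, -1.0, 1263.42], [0.0, 0.0, 0.0, 1.0]]
side 490.8834377792015 0.031013042915830562 [[-0.84, -0.36, 0.39, -108.59], [-0.54, 0.6, -0.59, 844.03], [-0.02, -0.71, -0.7, 1080.6], [0.0, 0.0, 0.0, 1.0]]
{'time_s': 0.1, 'joints': array([-1.54229509e+00,  3.81172725e-01,  1.29817323e+00, -4.46355959e-05,
        1.46358444e+00, -2.15283229e-01]), 'joint_vel': array([-0.00146483, -0.00177224, -0.00113766, -0.00039873, -0.00137019,
       -0.00187092]), 'joint_efforts': array([ 2.34093197e-03, -4.49222410e+01, -2.31659460e+01, -2.48136857e-04,
        3.62121747e-03, -6.80810246e-06]), 'eef_pos': array([ 132.74504081, -533.47210995,  230.75378819]), 'tool_rot': array([-3.14027631e+00, -2.42425562e-04,  2.43789112e-01]), 'ft_force': array([ 0.44028758,  0.30037974, -0.65861524]), 'torque': array([ 0.04294838, -0.02849419, -0.01632905]), 'finger_force': 0.0, 'opening': 0.9984127573058621}
```

View pics/top0.png

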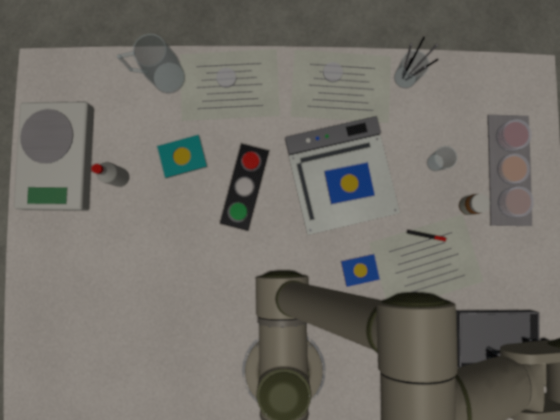

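View pics/side0.png

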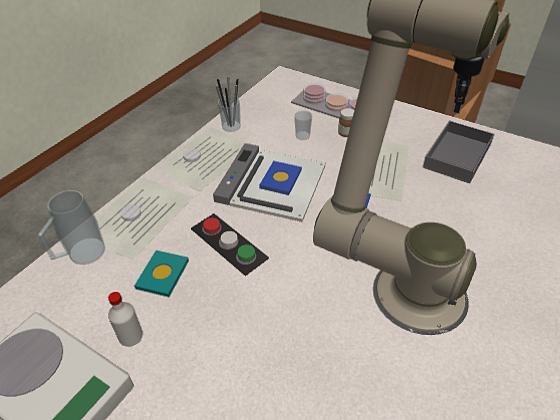

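Top view: the red tile is at (251,161), white at (244,187) and green at (237,212). The large blue carrier's pocket is at (349,184) on the stage, with the back stop at the top and the side stop on the left. The side view agrees, and the smaller blue plate and the turquoise one are decoys.

```bash
cat > m.py <<'E'
from h import *
def cen(m,guess,r=45):
    n,l,s,c=cv2.connectedComponentsWithStats(m.astype(np.uint8)*255)
    k=[i for i in range(1,n) if s[i,4]>40 and np.hypot(*(c[i]-guess))<r]
    if not k: return None
    i=max(k,key=lambda i:s[i,4]); return c[i],(l==i)
def masks(p):
    H=cv2.cvtColor(p,cv2.COLOR_RGB2HSV); h,s,v=[H[...,i].astype(int) for i in range(3)]
    return dict(red=((h<8)|(h>172))&(s>150)&(v>70), yel=(h>15)&(h<32)&(s>130)&(v>80),
      blue=(h>105)&(h<130)&(s>120)&(v>40), green=(h>45)&(h<80)&(s>100), gray=(s<60)&(v>115))
def rect(m,name,z):
    c=max(cv2.findContours(m.astype(np.uint8),cv2.RETR_EXTERNAL,cv2.CHAIN_APPROX_NONE)[0],key=cv2.contourArea)
    w=onplane(name,c[:,0].astype(float),z)[:,:2].astype(np.float32)
    return cv2.minAreaRect(w)
E
python3 - <<'E'
from m import *
G={'top':dict(red=(251,161),yel=(349,184),blue=(349,184),green=(237,212)),'side':dict(red=(211,226),yel=(281,177),blue=(281,177),green=(246,254))}
Z=dict(red=28,green=28,yel=26,blue=32)
for n in G:
    p,d=grab(n); M=masks(p)
    for k,g in G[n].items():
        c,m=cen(M[k],g,25); w=onplane(n,[c],Z[k])[0]
        print(n,k,np.round(c,1),m.sum(),w.round(1), 'depthz',atdepth(n,[c],[d[int(c[1]),int(c[0])]])[0].round(1))
        if k=='blue':
            print(rect(m,n,32))
    if n=='top':
        big=cv2.resize(p[105:245,205:415],None,fx=3.8,fy=3.8,interpolation=cv2.INTER_CUBIC); cv2.imwrite('pics/crop.png',big[...,::-1])
E
```

```text
top red [250.3 160. ] 224 [613.  103.7  28. ] depthz [613.4 103.8  25.8]
top yel [349.2 182.8] 211 [ 550.  -185.4   26. ] depthz [ 550.1 -185.5   24.9]
top blue [349.1 182.8] 1093 [ 549.  -184.2   32. ] depthz [ 549.9 -185.3   24.9]
((548.9546508789062, -184.2428436279297), (94.43269348144531, 125.84394836425781), 12.100586891174316)
top green [238.2 210.9] 233 [463.9 136.1  28. ] depthz [464.  136.4  25.5]
side red [211.4 225. ] 210 [608.3 110.2  28. ] depthz [609.1 109.3  26.8]
side yel [280.4 175.8] 106 [ 552.7 -186.7   26. ] depthz [ 554.  -188.7   23.9]
side blue [280.5 177.2] 728 [ 545.1 -175.3   32. ] depthz [ 547.5 -179.    28.2]
((546.1463623046875, -175.69326782226562), (103.91545104980469, 140.9971466064453), 12.05487060546875)
side green [246.  251.5] 199 [461.5 140.8  28. ] depthz [461.4 141.   28.2]
```

View pics/crop.png

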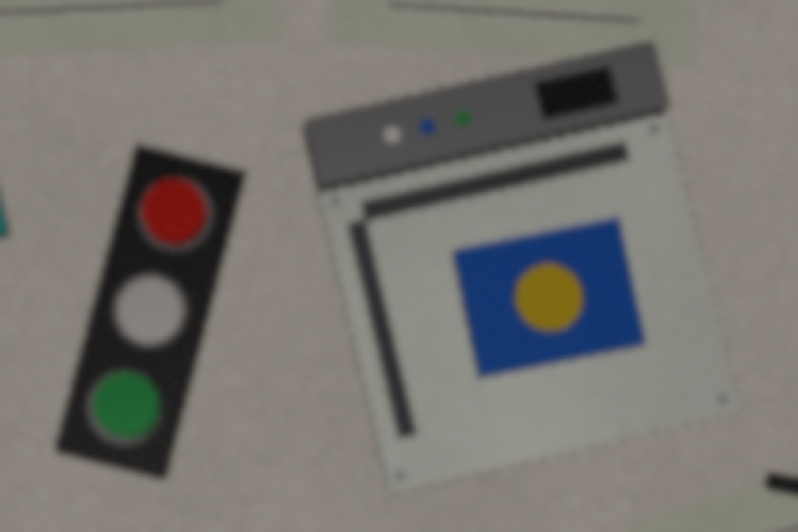

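The heights and sizes agree: casting at mid-wall height puts the red tile at about (615,104) and the pocket at about (550,-184.5) in both views. I'm moving above the red tile now.

>>> jog_arm:
  increments:
    - {"fingers": 1, "linear": [2.4, 3.2, -0.2], "dr": [0, 0, -1.3]}
    - {"fingers": 1, "linear": [2.4, 3.2, -0.2], "dr": [0, 0, -1.3]}
    - {"fingers": 1, "linear": [2.4, 3.2, -0.2], "dr": [0, 0, -1.3]}
    - {"fingers": 1, "linear": [2.4, 3.2, -0.2], "dr": [0, 0, -1.3]}
    - {"fingers": 1, "linear": [2.4, 3.2, -0.2], "dr": [0, 0, -1.3]}
    - {"fingers": 1, "linear": [2.4, 3.2, -0.2], "dr": [0, 0, -1.3]}
    - {"fingers": 1, "linear": [2.4, 3.2, -0.2], "dr": [0, 0, -1.3]}
    - {"fingers": 1, "linear": [2.4, 3.2, -0.2], "dr": [0, 0, -1.3]}
    - {"fingers": 1, "linear": [2.4, 3.2, -0.2], "dr": [0, 0, -1.3]}
    - {"fingers": 1, "linear": [2.4, 3.2, -0.2], "dr": [0, 0, -1.3]}
  squeeze: 30

```text
time_s: 1.2
eef_pos: [373.5, -212.2, 211.3]
tool_rot: [3.141, -0.0, 0.016]
ft_force: [0.9, -0.4, -0.6]
opening: 1.0
finger_force: 0.0
```

>>> jog_arm:
  increments:
    - {"fingers": 1, "linear": [2.4, 3.2, -0.4], "dr": [0, 0, -1.3]}
    - {"fingers": 1, "linear": [2.4, 3.2, -0.4], "dr": [0, 0, -1.3]}
    - {"fingers": 1, "linear": [2.4, 3.2, -0.4], "dr": [0, 0, -1.3]}
    - {"fingers": 1, "linear": [2.4, 3.2, -0.4], "dr": [0, 0, -1.3]}
    - {"fingers": 1, "linear": [2.4, 3.2, -0.4], "dr": [0, 0, -1.3]}
    - {"fingers": 1, "linear": [2.4, 3.2, -0.4], "dr": [0, 0, -1.3]}
    - {"fingers": 1, "linear": [2.4, 3.2, -0.4], "dr": [0, 0, -1.3]}
    - {"fingers": 1, "linear": [2.4, 3.2, -0.4], "dr": [0, 0, -1.3]}
    - {"fingers": 1, "linear": [2.4, 3.2, -0.4], "dr": [0, 0, -1.3]}
    - {"fingers": 1, "linear": [2.4, 3.2, -0.4], "dr": [0, 0, -1.3]}
    - {"fingers": 1, "linear": [0, 0, 0], "dr": [0, 0, 0]}
    - {"fingers": 1, "linear": [0, 0, 0], "dr": [0, 0, 0]}

```text
time_s: 2.4
eef_pos: [612.6, 106.8, 170.6]
tool_rot: [3.141, 0.001, -0.209]
ft_force: [0.1, -0.6, 0.8]
opening: 0.999
finger_force: 0.0
```

>>> jog_arm:
  increments:
    - {"fingers": 1, "linear": [0.24, -0.28, -3], "dr": [0, 0, 0]}
    - {"fingers": 1, "linear": [0, 0, -3], "dr": [0, 0, 0]}
    - {"fingers": 1, "linear": [0, 0, -3], "dr": [0, 0, 0]}
    - {"fingers": 1, "linear": [0, 0, -2.5], "dr": [0, 0, 0]}
    - {"fingers": 1, "linear": [0, 0, -2], "dr": [0, 0, 0]}
    - {"fingers": 1, "linear": [0, 0, -1.2], "dr": [0, 0, 0]}
    - {"fingers": 1, "linear": [0, 0, -1.0], "dr": [0, 0, 0]}
    - {"fingers": 1, "linear": [0, 0, 0], "dr": [0, 0, 0]}
    - {"fingers": 1, "linear": [0, 0, 0], "dr": [0, 0, 0]}

```text
time_s: 3.3
eef_pos: [615.5, 103.3, 15.1]
tool_rot: [-3.141, -0.001, -0.21]
ft_force: [0.1, 0.2, 0.3]
opening: 0.999
finger_force: 0.0
```

```bash
python3 - <<'E'
from h import *
p,d=grab('side')
cv2.imwrite('pics/s1.png',cv2.resize(p[150:310,130:330],None,fx=3.5,fy=3.5,interpolation=cv2.INTER_CUBIC)[...,::-1])
print(state()['eef_pos'])
E
```

```text
[615.6616596  103.35778391  15.30285331]
```

View pics/s1.png

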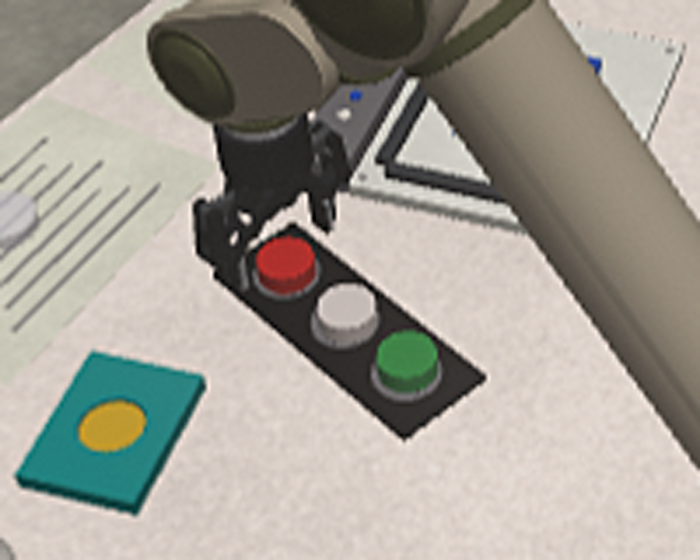

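The fingers straddle the red tile (crop ~(285,262)), with tips at about (240,280) and (322,225), and clear the white tile. Closing now.

>>> jog_arm:
  increments:
    - {"fingers": 0.5, "linear": [0, 0, -0.1], "dr": [0, 0, 0]}
    - {"fingers": 0.5, "linear": [0, 0, 0], "dr": [0, 0, 0]}
    - {"fingers": 0.5, "linear": [0, 0, 0], "dr": [0, 0, 0]}
    - {"fingers": 0.5, "linear": [0, 0, 0], "dr": [0, 0, 0]}
    - {"fingers": 0.4, "linear": [0, 0, 0], "dr": [0, 0, 0]}
    - {"fingers": 0.4, "linear": [0, 0, 0], "dr": [0, 0, 0]}
    - {"fingers": 0.4, "linear": [0, 0, 0], "dr": [0, 0, 0]}
    - {"fingers": 0.4, "linear": [0, 0, 0], "dr": [0, 0, 0]}
  squeeze: 30

```text
time_s: 4.15
eef_pos: [615.3, 103.6, 14.0]
tool_rot: [-3.141, -0.001, -0.21]
ft_force: [-2.1, -0.4, 5.6]
opening: 0.567
finger_force: 30.9
```

>>> jog_arm:
  increments:
    - {"fingers": 0.4, "linear": [0, 0, 1], "dr": [0, 0, 0]}
    - {"fingers": 0.4, "linear": [0, 0, 3], "dr": [0, 0, 0]}
    - {"fingers": 0.4, "linear": [0, 0, 3], "dr": [0, 0, 0]}
    - {"fingers": 0.4, "linear": [-0.5, -2.4, 1], "dr": [0, 0, 0]}
    - {"fingers": 0.4, "linear": [-0.75, -3.3, 0], "dr": [0, 0, 0]}
    - {"fingers": 0.4, "linear": [-0.75, -3.3, 0], "dr": [0, 0, 0]}
    - {"fingers": 0.4, "linear": [-0.75, -3.3, 0], "dr": [0, 0, 0]}
    - {"fingers": 0.4, "linear": [-0.75, -3.3, 0], "dr": [0, 0, 0]}
    - {"fingers": 0.4, "linear": [-0.75, -3.3, 0], "dr": [0, 0, 0]}
    - {"fingers": 0.4, "linear": [-0.75, -3.3, 0], "dr": [0, 0, 0]}
    - {"fingers": 0.4, "linear": [-0.75, -3.3, 0], "dr": [0, 0, 0]}
    - {"fingers": 0.4, "linear": [-0.75, -3.3, 0], "dr": [0, 0, 0]}

```text
time_s: 5.35
eef_pos: [549.7, -185.8, 93.7]
tool_rot: [3.142, -0.0, -0.21]
ft_force: [0.9, 0.1, -0.6]
opening: 0.568
finger_force: 31.5
```

>>> jog_arm:
  increments:
    - {"fingers": 0.4, "linear": [0, 0, -1.0], "dr": [0, 0, 0]}
    - {"fingers": 0.4, "linear": [0, 0, 0], "dr": [0, 0, 0]}
    - {"fingers": 0.4, "linear": [0, 0, 0], "dr": [0, 0, 0]}

```text
time_s: 5.65
eef_pos: [550.1, -183.5, 83.2]
tool_rot: [-3.141, 0.001, -0.209]
ft_force: [0.8, -0.2, -1.6]
opening: 0.569
finger_force: 31.5
```

```bash
python3 - <<'E'
from h import *
p,d=grab('side')
cv2.imwrite('pics/s2.png',cv2.resize(p[80:260,180:380],None,fx=3.3,fy=3.3,interpolation=cv2.INTER_CUBIC)[...,::-1])
p2,d=grab('top')
a=cv2.resize(p2[105:245,265:405],None,fx=3.3,fy=3.3,interpolation=cv2.INTER_CUBIC)[...,::-1]
cv2.imwrite('pics/t2.png',a)
print(state())
E
```

```text
{'time_s': 5.75, 'joints': array([-5.25658064e-01,  5.75050281e-01,  1.42514553e+00,  1.20715182e-04,
        1.14121117e+00,  1.25360251e+00]), 'joint_vel': array([-0.00202075, -0.00030344, -0.00052612, -0.00070451, -0.00189086,
       -0.00366841]), 'joint_efforts': array([-3.89343901e-01, -5.10065389e+01, -1.91334862e+01, -9.28548805e-03,
        8.19583714e-03,  5.10874335e-03]), 'eef_pos': array([ 550.4939662 , -183.46936697,   83.6194959 ]), 'tool_rot': array([-3.14154628e+00, -2.10641890e-04, -2.08514516e-01]), 'ft_force': array([ 0.4996151 ,  0.2375163 , -2.08694556]), 'torque': array([-0.01246959,  0.03250189,  0.01793782]), 'finger_force': 31.534337997436523, 'opening': 0.5714221534087003}
```

View pics/s2.png

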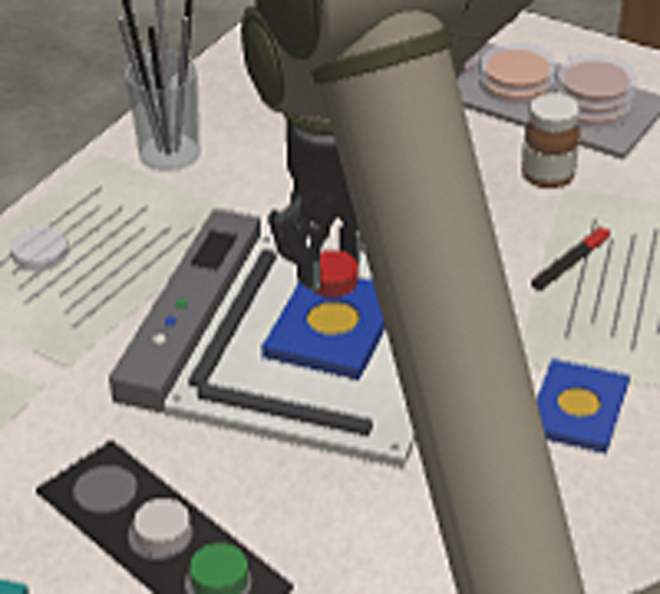

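The tile is held level at crop (335,272), directly above and along the view ray from the pocket at (333,320). The left finger hides a little of the tile's left edge. I'll measure the tile centre from its bottom front rim.

```bash
cat > rim.py <<'E'
from m import *
from scipy.optimize import least_squares
def rim(zb,guess,r=25,n='side'):
    P=[]
    for _ in range(2):
        p,d=grab(n); c,m=cen(masks(p)['red'],guess,40); P.append((c,m))
    c,m=P[-1]
    cs=[u for u in range(m.shape[1]) if m[:,u].any()]
    pts=np.array([[u,np.flatnonzero(m[:,u]).max()+.5] for u in cs[1:-1]],float)
    top=np.array([[u,np.flatnonzero(m[:,u]).min()-.5] for u in cs[1:-1]],float)
    for nm,q,z in(('bottom',pts,zb),('top',top,zb+20)):
        w=onplane(n,q,z)[:,:2]
        s=least_squares(lambda x:np.hypot(*(w-x).T)-r,w.mean(0)+ (np.array([30,-30]) if nm=='bottom' else np.array([-30,30]))*.5,loss='soft_l1')
        print(nm,s.x.round(1),'res',np.round(s.fun,1))
    print('cent',c,onplane(n,[c],zb+10)[0].round(1),cs[0],cs[-1],q.tolist()[0])
E
python3 - <<'E'
from rim import *
rim(77.6,(180+335/3.3,80+272/3.3))
# check of the same method's camera bias on pocket and carrier
p,d=grab('side'); c,m=cen(masks(p)['yel'],(281,177),25); print(c,onplane('side',[c],29)[0].round(1), m.sum())
E
```

```text
bottom [ 551.  -187.9] res [ 0.9 -0.  -0.5 -0.6 -0.3  0.4  1.4 -1.4  0.5]
top [ 546.2 -181.6] res [ 1.3  0.2 -0.5 -0.8 -5.7 -0.1  0.9  2.2 -0.4]
cent [281.85606061 161.90909091] [ 546.3 -186.4   87.6] 277 287 [278.0, 155.5]
[280.41964286 175.88392857] [ 550.7 -183.6   29. ] 112
```

>>> jog_arm:
  increments:
    - {"fingers": 0.4, "linear": [0, -0.1, -2], "dr": [0, 0, 0]}
    - {"fingers": 0.4, "linear": [0, 0, -1.5], "dr": [0, 0, 0]}
    - {"fingers": 0.4, "linear": [0, 0, -1], "dr": [0, 0, 0]}
    - {"fingers": 0.4, "linear": [0, 0, 0], "dr": [0, 0, 0]}
    - {"fingers": 0.4, "linear": [0, 0, 0], "dr": [0, 0, 0]}

```text
time_s: 6.4
eef_pos: [550.5, -185.5, 38.8]
tool_rot: [3.141, -0.001, -0.21]
ft_force: [-0.3, -0.3, -1.2]
opening: 0.568
finger_force: 31.5
```

```bash
python3 - <<'E'
from h import *
s=state();print(s['eef_pos'],s['ft_force'])
p,d=grab('side')
cv2.imwrite('pics/s3.png',cv2.resize(p[135:215,240:330],None,fx=7,fy=7,interpolation=cv2.INTER_CUBIC)[...,::-1])
E
```

```text
[ 550.45693455 -185.51915701   38.75022355] [-0.30038811 -0.28095368 -1.18192454]
```

View pics/s3.png

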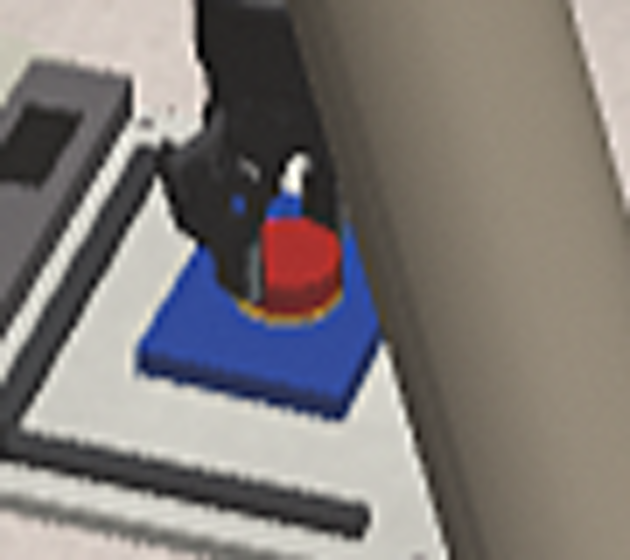

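The tile hovers over the pocket, with an even yellow sliver below its rim at crop (245–340, 300–320). Lowering slowly.

>>> jog_arm:
  increments:
    - {"fingers": 0.4, "linear": [0, 0, -0.2], "dr": [0, 0, 0]}
    - {"fingers": 0.4, "linear": [0, 0, -0.1], "dr": [0, 0, 0]}
    - {"fingers": 0.4, "linear": [0, 0, 0], "dr": [0, 0, 0]}
    - {"fingers": 0.4, "linear": [0, 0, 0], "dr": [0, 0, 0]}

```text
time_s: 6.85
eef_pos: [550.2, -185.6, 35.5]
tool_rot: [3.142, -0.0, -0.21]
ft_force: [0.7, 0.0, -1.3]
opening: 0.57
finger_force: 31.5
```

>>> jog_arm:
  increments:
    - {"fingers": 0.4, "linear": [0, 0, -0.1], "dr": [0, 0, 0]}
    - {"fingers": 0.4, "linear": [0, 0, -0.1], "dr": [0, 0, 0]}
    - {"fingers": 0.4, "linear": [0, 0, 0], "dr": [0, 0, 0]}
    - {"fingers": 0.4, "linear": [0, 0, 0], "dr": [0, 0, 0]}

```text
time_s: 7.25
eef_pos: [550.1, -185.5, 33.3]
tool_rot: [-3.142, 0.0, -0.21]
ft_force: [0.2, 0.1, -1.1]
opening: 0.564
finger_force: 31.5
```

>>> jog_arm:
  increments:
    - {"fingers": 0.4, "linear": [0, 0, -0.1], "dr": [0, 0, 0]}
    - {"fingers": 0.4, "linear": [0, 0, 0], "dr": [0, 0, 0]}
    - {"fingers": 0.4, "linear": [0, 0, 0], "dr": [0, 0, 0]}

```text
time_s: 7.55
eef_pos: [550.1, -185.5, 32.3]
tool_rot: [-3.142, 0.0, -0.21]
ft_force: [-0.3, 0.4, -1.6]
opening: 0.569
finger_force: 31.5
```

>>> jog_arm:
  increments:
    - {"fingers": 0.4, "linear": [0, 0, -0.05], "dr": [0, 0, 0]}
    - {"fingers": 0.4, "linear": [0, 0, 0], "dr": [0, 0, 0]}
    - {"fingers": 0.4, "linear": [0, 0, 0], "dr": [0, 0, 0]}

```text
time_s: 7.85
eef_pos: [550.2, -185.5, 32.0]
tool_rot: [3.142, -0.0, -0.21]
ft_force: [-0.5, 0.5, 1.1]
opening: 0.573
finger_force: 31.7
```

Contact came at the predicted seated height (TCP 32), so I'm releasing and lifting.

>>> jog_arm:
  increments:
    - {"fingers": 0.65, "linear": [0, 0, 0], "dr": [0, 0, 0]}
    - {"fingers": 0.8, "linear": [0, 0, 0], "dr": [0, 0, 0]}
    - {"fingers": 0.9, "linear": [0, 0, 0], "dr": [0, 0, 0]}
    - {"fingers": 0.9, "linear": [0, 0, 0], "dr": [0, 0, 0]}
    - {"fingers": 0.9, "linear": [0, 0, 1], "dr": [0, 0, 0]}
    - {"fingers": 0.9, "linear": [0, 0, 3], "dr": [0, 0, 0]}
    - {"fingers": 0.5, "linear": [-2, 0, 3], "dr": [0, 0, 4]}
    - {"fingers": 0, "linear": [-4, 0, 1], "dr": [0, 0, 7]}
    - {"fingers": 0, "linear": [-4, 0, 0], "dr": [0, 0, 7]}
    - {"fingers": 0, "linear": [-4, 0, 0], "dr": [0, 0, 7]}
    - {"fingers": 0, "linear": [0, 0, 0], "dr": [0, 0, 0]}
    - {"fingers": 0, "linear": [0, 0, 0], "dr": [0, 0, 0]}

```text
time_s: 9.05
eef_pos: [410.2, -185.9, 112.8]
tool_rot: [3.14, -0.001, 0.224]
ft_force: [-0.1, -0.2, -0.0]
opening: -0.0
finger_force: 0.0
```

```bash
python3 - <<'E'
from m import *
s=state();print(s['eef_pos'],s['tool_rot'],s['ft_force'])
p,d=grab('top'); M=masks(p)
cv2.imwrite('pics/t4.png',cv2.resize(p[105:285,265:445],None,fx=3.2,fy=3.2,interpolation=cv2.INTER_CUBIC)[...,::-1])
r=cen(M['red'],(349,184),30)
if r: print('red',r[0],r[1].sum(),onplane('top',[r[0]],36)[0].round(1))
p,d=grab('side'); r=cen(masks(p)['red'],(281,172),30); 
if r: print('red',r[0],r[1].sum(),onplane('side',[r[0]],36)[0].round(1))
E
```

```text
[ 410.21424802 -185.91378299  112.78333718] [ 3.14023650e+00 -1.19015646e-03  2.24411050e-01] [-0.09883825 -0.18532206 -0.02546031]
red [349.46116505 182.68932039] 206 [ 548.9 -184.7   36. ]
red [281.01492537 173.29850746] 134 [ 551.6 -188.7   36. ]
```

View pics/t4.png

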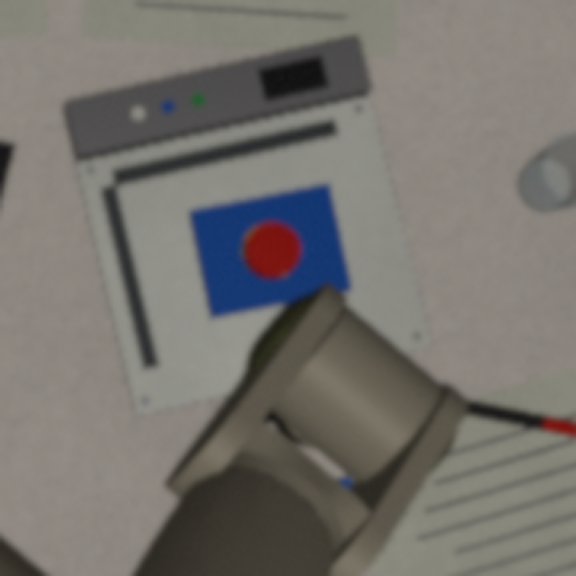

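The red tile sits at crop (272,250), centred in the pocket with only thin yellow slivers at the rim, so it is seated. Now I'll measure the stop faces and the carrier for the push.

```bash
python3 - <<'E'
from m import *
p,d=grab('top'); g=cv2.GaussianBlur(cv2.cvtColor(p,cv2.COLOR_RGB2GRAY),(0,0),.6).astype(float)
# crop(x/3.2+265,y/3.2+105). scan across stops for the inner (plate-side) edge at half level
def edge(a,b,fn):
    P=[]
    for t in np.linspace(.1,.9,25):
        q=np.array(a)+t*(np.array(b)-np.array(a)); ln=fn(q); v=cv2.remap(g.astype(np.float32),ln[None,:,0].astype(np.float32),ln[None,:,1].astype(np.float32),1)[0]
        i=v.argmin(); h=(v[i]+v[-1])/2; j=i+np.argmax(v[i:]>h); P.append(ln[j-1]+(ln[j]-ln[j-1])*(h-v[j-1])/(v[j]-v[j-1]))
    return np.array(P)
c=lambda x,y:(x/3.2+265,y/3.2+105)
s=np.linspace(-2.5,5,61)[:,None]
n=np.array([.22,.975]); back=edge(c(116,177),c(335,128),lambda q:q+s*n)
n=np.array([.975,-.22]); side=edge(c(110,187),c(150,365),lambda q:q+s*n)
L={}
for nm,q,z in(('back',back,16),('back26',back,26),('side',side,26)):
    w=onplane('top',q,z)[:,:2].astype(np.float32); vx,vy,x,y=cv2.fitLine(w,cv2.DIST_HUBER,0,.01,.01)[:,0]
    a=np.degrees(np.arctan2(vy,vx)); L[nm]=(x,y,vx,vy); print(nm,round(float(a),2),(x,y))
r=cen(masks(p)['blue']|masks(p)['red']|masks(p)['yel'],(349,184),30)[1]
print(rect(r,'top',32))
for bn in('back','back26'):
    A=np.array([[L[bn][2],-L['side'][2]],[L[bn][3],-L['side'][3]]]); b=np.array([L['side'][0]-L[bn][0],L['side'][1]-L[bn][1]])
    k=np.linalg.solve(A,b)[0]; C=np.array(L[bn][:2])+k*np.array(L[bn][2:])
    th=np.radians(13.0); X=np.array([np.cos(th),np.sin(th)]);Y=np.array([-X[1],X[0]])
    seat=C-50*X-65*Y; dlt=seat-np.array([549.8,-184.6]); print('corner',C,'seat',seat,'delta x,y stage',dlt@X,dlt@Y)
E
```

```text
back -76.1 (np.float32(638.02203), np.float32(-158.99141))
back26 -76.1 (np.float32(636.002), np.float32(-157.67702))
side 13.92 (np.float32(527.975), np.float32(-62.580994))
((547.5303955078125, -184.38128662109375), (97.08572387695312, 125.87602996826172), 11.972977638244629)
corner [609.1763  -42.45031] seat [ 575.07958482 -117.03191668] delta x,y stage 39.83118228549215 60.14964846070305
corner [607.5796   -42.846138] seat [ 573.48290514 -117.42774493] delta x,y stage 38.18638341342395 60.12314004511387
```

Stage yaw is about 13.9°, so X=(.971,.240) and Y=(-.240,.971), and the carrier needs about 42 mm in stage x and 59 mm in stage y. I'll go behind its near edge first.

>>> jog_arm:
  increments:
    - {"fingers": 0, "linear": [3, -1, 0], "dr": [0, 0, 1]}
    - {"fingers": 0, "linear": [2.73, -0.91, -1], "dr": [0, 0, 0]}
    - {"fingers": 0, "linear": [0, 0, -3], "dr": [0, 0, 0]}
    - {"fingers": 0, "linear": [0, 0, -2.5], "dr": [0, 0, 0]}
    - {"fingers": 0, "linear": [0, 0, -1.5], "dr": [0, 0, 0]}
    - {"fingers": 0, "linear": [0, 0, -1.1], "dr": [0, 0, 0]}
    - {"fingers": 0, "linear": [0, 0, 0], "dr": [0, 0, 0]}
    - {"fingers": 0, "linear": [0, 0, 0], "dr": [0, 0, 0]}

```text
time_s: 10.0
eef_pos: [468.0, -204.8, 21.2]
tool_rot: [3.141, -0.0, 0.244]
ft_force: [0.2, -0.3, -0.0]
opening: 0.0
finger_force: 0.0
```

>>> jog_arm:
  increments:
    - {"fingers": 0, "linear": [0.78, 0.19, 0], "dr": [0, 0, 0]}
    - {"fingers": 0, "linear": [0.49, 0.12, 0], "dr": [0, 0, 0]}
    - {"fingers": 0, "linear": [0.49, 0.12, 0], "dr": [0, 0, 0]}
    - {"fingers": 0, "linear": [0.49, 0.12, 0], "dr": [0, 0, 0]}
    - {"fingers": 0, "linear": [0.49, 0.12, 0], "dr": [0, 0, 0]}
    - {"fingers": 0, "linear": [0.49, 0.12, 0], "dr": [0, 0, 0]}
    - {"fingers": 0, "linear": [0.49, 0.12, 0], "dr": [0, 0, 0]}
    - {"fingers": 0, "linear": [0.49, 0.12, 0], "dr": [0, 0, 0]}
    - {"fingers": 0, "linear": [0.49, 0.12, 0], "dr": [0, 0, 0]}
    - {"fingers": 0, "linear": [0.49, 0.12, 0], "dr": [0, 0, 0]}
    - {"fingers": 0, "linear": [0.39, 0.1, 0], "dr": [0, 0, 0]}
    - {"fingers": 0, "linear": [0, 0, 0], "dr": [0, 0, 0]}

```text
time_s: 11.2
eef_pos: [523.9, -190.8, 20.8]
tool_rot: [3.141, -0.001, 0.244]
ft_force: [0.8, -1.6, -0.0]
opening: -0.001
finger_force: 0.0
```

>>> jog_arm:
  increments:
    - {"fingers": 0, "linear": [0.2, 0.05, 0], "dr": [0, 0, 0]}
    - {"fingers": 0, "linear": [0.2, 0.05, 0], "dr": [0, 0, 0]}
    - {"fingers": 0, "linear": [0.1, 0.025, 0], "dr": [0, 0, 0]}
    - {"fingers": 0, "linear": [0, 0, 0], "dr": [0, 0, 0]}

```text
time_s: 11.6
eef_pos: [528.4, -189.6, 20.8]
tool_rot: [3.142, -0.0, 0.244]
ft_force: [-1.1, 0.5, -0.6]
opening: 0.004
finger_force: 0.0
```

>>> jog_arm:
  increments:
    - {"fingers": 0, "linear": [0.1, 0.025, 0], "dr": [0, 0, 0]}
    - {"fingers": 0, "linear": [0.1, 0.025, 0], "dr": [0, 0, 0]}
    - {"fingers": 0, "linear": [0, 0, 0], "dr": [0, 0, 0]}

```text
time_s: 11.9
eef_pos: [529.6, -189.3, 20.8]
tool_rot: [-3.141, 0.002, 0.244]
ft_force: [-4.6, -1.2, 1.4]
opening: -0.0
finger_force: 2.4
```

```bash
cat > look.py <<'E'
from m import *
s=state();print(s['eef_pos'].round(1),s['ft_force'].round(1))
p,d=grab('top'); M=masks(p); m=M['blue']|M['red']|M['yel']
r=cen(m,(340,172),35)[1]; print('carrier',rect(r,'top',32), r.sum())
c=cen(M['red'],(340,172),35); print('red',onplane('top',[c[0]],36)[0].round(1),c[1].sum())
E
python3 look.py
```

```text
[ 529.6 -189.3   20.8] [-4.6 -1.2  1.4]
carrier ((588.275634765625, -155.91932678222656), (97.83654022216797, 93.83956909179688), 14.210979461669922) 511Traceback (most recent call last):
  File "look.py", line 5, in <module>
    c=cen(M['red'],(340,172),35); print('red',onplane('top',[c[0]],36)[0].round(1),c[1].sum())
                                                             ~^^^
TypeError: 'NoneType' object is not subscriptable
```

>>> jog_arm:
  increments:
    - {"fingers": 0, "linear": [0.1, 0.025, 0], "dr": [0, 0, 0]}
    - {"fingers": 0, "linear": [0.1, 0.025, 0], "dr": [0, 0, 0]}
    - {"fingers": 0, "linear": [0, 0, 0], "dr": [0, 0, 0]}

```text
time_s: 12.25
eef_pos: [529.7, -189.2, 20.8]
tool_rot: [-3.14, 0.006, 0.244]
ft_force: [-15.0, -5.6, 7.1]
opening: 0.002
finger_force: 8.1
```

The carrier is firm against the back stop. Backing off and going round to its right edge.

>>> jog_arm:
  increments:
    - {"fingers": 0, "linear": [-1, -0.25, 0], "dr": [0, 0, 0]}
    - {"fingers": 0, "linear": [-2.2, -0.55, 0], "dr": [0, 0, 0]}
    - {"fingers": 0, "linear": [0, 0, 3], "dr": [0, 0, 0]}
    - {"fingers": 0, "linear": [0, -2, 3], "dr": [0, 0, 0]}
    - {"fingers": 0, "linear": [2, -3, 0], "dr": [0, 0, 0]}
    - {"fingers": 0, "linear": [3, -2.6, 0], "dr": [0, 0, 0]}
    - {"fingers": 0, "linear": [3, 0, 0], "dr": [0, 0, 0]}
    - {"fingers": 0, "linear": [3.3, 0, 0], "dr": [0, 0, 0]}
    - {"fingers": 0, "linear": [0, 0, 0], "dr": [0, 0, 0]}
    - {"fingers": 0, "linear": [0, 0, 0], "dr": [0, 0, 0]}

```text
time_s: 13.25
eef_pos: [613.2, -272.4, 80.3]
tool_rot: [-3.141, 0.0, 0.244]
ft_force: [-0.8, -0.3, -0.3]
opening: -0.0
finger_force: 0.0
```

```bash
python3 look.py
```

```text
[ 613.2 -272.4   80.3] [-0.8 -0.3 -0.3]
carrier ((590.7371215820312, -172.03103637695312), (100.45001983642578, 126.7091064453125), 13.950815200805664) 936
red [ 588.7 -173.    36. ] 199
```

Carrier angle 13.95°, square to the stage. Going down and pushing along +Y.

>>> jog_arm:
  increments:
    - {"fingers": 0, "linear": [0, 0, -3], "dr": [0, 0, 0]}
    - {"fingers": 0, "linear": [0, 0, -1.9], "dr": [0, 0, 0]}
    - {"fingers": 0, "linear": [0, 0, -1], "dr": [0, 0, 0]}
    - {"fingers": 0, "linear": [0, 0, 0], "dr": [0, 0, 0]}
    - {"fingers": 0, "linear": [-0.2, 0.8, 0], "dr": [0, 0, 0]}
    - {"fingers": 0, "linear": [-0.12, 0.485, 0], "dr": [0, 0, 0]}
    - {"fingers": 0, "linear": [-0.12, 0.485, 0], "dr": [0, 0, 0]}
    - {"fingers": 0, "linear": [-0.12, 0.485, 0], "dr": [0, 0, 0]}
    - {"fingers": 0, "linear": [-0.12, 0.485, 0], "dr": [0, 0, 0]}
    - {"fingers": 0, "linear": [-0.12, 0.485, 0], "dr": [0, 0, 0]}
    - {"fingers": 0, "linear": [-0.12, 0.485, 0], "dr": [0, 0, 0]}
    - {"fingers": 0, "linear": [-0.12, 0.485, 0], "dr": [0, 0, 0]}

```text
time_s: 14.5
eef_pos: [602.9, -230.5, 22.0]
tool_rot: [3.141, -0.0, 0.244]
ft_force: [0.4, -1.6, 1.8]
opening: -0.004
finger_force: 1.1
```

>>> jog_arm:
  increments:
    - {"fingers": 0, "linear": [-0.12, 0.485, 0], "dr": [0, 0, 0]}
    - {"fingers": 0, "linear": [-0.12, 0.485, 0], "dr": [0, 0, 0]}
    - {"fingers": 0, "linear": [-0.12, 0.485, 0], "dr": [0, 0, 0]}
    - {"fingers": 0, "linear": [-0.12, 0.485, 0], "dr": [0, 0, 0]}
    - {"fingers": 0, "linear": [-0.12, 0.485, 0], "dr": [0, 0, 0]}
    - {"fingers": 0, "linear": [-0.12, 0.485, 0], "dr": [0, 0, 0]}
    - {"fingers": 0, "linear": [0, 0, 0], "dr": [0, 0, 0]}

```text
time_s: 15.2
eef_pos: [595.2, -200.6, 21.6]
tool_rot: [-3.14, 0.001, 0.244]
ft_force: [-0.3, 0.5, 0.3]
opening: 0.002
finger_force: 0.0
```

```bash
python3 look.py
```

```text
[ 595.2 -200.6   21.6] [-0.3  0.5  0.3]
carrier ((576.5324096679688, -114.76997375488281), (99.70311737060547, 107.02175903320312), 14.403840065002441) 679
red [ 580.6 -115.9   36. ] 105
```

>>> jog_arm:
  increments:
    - {"fingers": 0, "linear": [-0.05, 0.2, 0], "dr": [0, 0, 0]}
    - {"fingers": 0, "linear": [-0.05, 0.2, 0], "dr": [0, 0, 0]}
    - {"fingers": 0, "linear": [-0.025, 0.1, 0], "dr": [0, 0, 0]}
    - {"fingers": 0, "linear": [0, 0, 0], "dr": [0, 0, 0]}

```text
time_s: 15.65
eef_pos: [594.3, -196.5, 21.8]
tool_rot: [-3.141, 0.0, 0.244]
ft_force: [0.6, 0.3, -0.3]
opening: 0.003
finger_force: 0.1
```

>>> jog_arm:
  increments:
    - {"fingers": 0, "linear": [-0.025, 0.1, 0], "dr": [0, 0, 0]}
    - {"fingers": 0, "linear": [-0.025, 0.1, 0], "dr": [0, 0, 0]}
    - {"fingers": 0, "linear": [0, 0, 0], "dr": [0, 0, 0]}

```text
time_s: 15.95
eef_pos: [593.9, -194.5, 21.8]
tool_rot: [-3.142, -0.0, 0.244]
ft_force: [-0.1, -0.2, -0.9]
opening: -0.001
finger_force: 0.3
```

>>> jog_arm:
  increments:
    - {"fingers": 0, "linear": [-0.025, 0.1, 0], "dr": [0, 0, 0]}
    - {"fingers": 0, "linear": [-0.025, 0.1, 0], "dr": [0, 0, 0]}
    - {"fingers": 0, "linear": [0, 0, 0], "dr": [0, 0, 0]}

```text
time_s: 16.25
eef_pos: [593.8, -193.8, 22.2]
tool_rot: [3.139, -0.001, 0.244]
ft_force: [0.6, -5.8, 0.1]
opening: -0.003
finger_force: 2.9
```

>>> jog_arm:
  increments:
    - {"fingers": 0, "linear": [-0.025, 0.1, 0], "dr": [0, 0, 0]}
    - {"fingers": 0, "linear": [-0.025, 0.1, 0], "dr": [0, 0, 0]}
    - {"fingers": 0, "linear": [0, 0, 0], "dr": [0, 0, 0]}

```text
time_s: 16.55
eef_pos: [594.0, -193.3, 22.7]
tool_rot: [3.136, -0.002, 0.243]
ft_force: [1.1, -12.4, -0.1]
opening: -0.002
finger_force: 5.5
```

Contact with the side stop. Backing off and going round to re-press in X, then checking.

>>> jog_arm:
  increments:
    - {"fingers": 0, "linear": [0.25, -1, 0], "dr": [0, 0, 0]}
    - {"fingers": 0, "linear": [0.55, -2.2, 0], "dr": [0, 0, 0]}
    - {"fingers": 0, "linear": [0, 0, 3], "dr": [0, 0, 0]}
    - {"fingers": 0, "linear": [-2, 0, 3], "dr": [0, 0, 0]}
    - {"fingers": 0, "linear": [-3, 0, 0], "dr": [0, 0, 0]}
    - {"fingers": 0, "linear": [-4, 2, 0], "dr": [0, 0, 0]}
    - {"fingers": 0, "linear": [-3, 3, 0], "dr": [0, 0, 0]}
    - {"fingers": 0, "linear": [-1.5, 3, 0], "dr": [0, 0, 0]}
    - {"fingers": 0, "linear": [0, 0, 0], "dr": [0, 0, 0]}
    - {"fingers": 0, "linear": [0, 0, 0], "dr": [0, 0, 0]}

```text
time_s: 17.55
eef_pos: [466.2, -142.6, 82.1]
tool_rot: [3.141, -0.0, 0.245]
ft_force: [-0.1, 0.1, 0.7]
opening: 0.003
finger_force: 0.0
```

```bash
python3 look.py; python3 - <<'E'
from m import *
p,d=grab('top')
cv2.imwrite('pics/t5.png',cv2.resize(p[120:240,270:410],None,fx=5,fy=5,interpolation=cv2.INTER_CUBIC)[...,::-1])
E
```

```text
[ 466.2 -142.6   82.1] [-0.1  0.1  0.7]
carrier ((576.707763671875, -115.70397186279297), (100.1529312133789, 128.638916015625), 13.994136810302734) 925
red [ 576.2 -117.2   36. ] 188
```

View pics/t5.png

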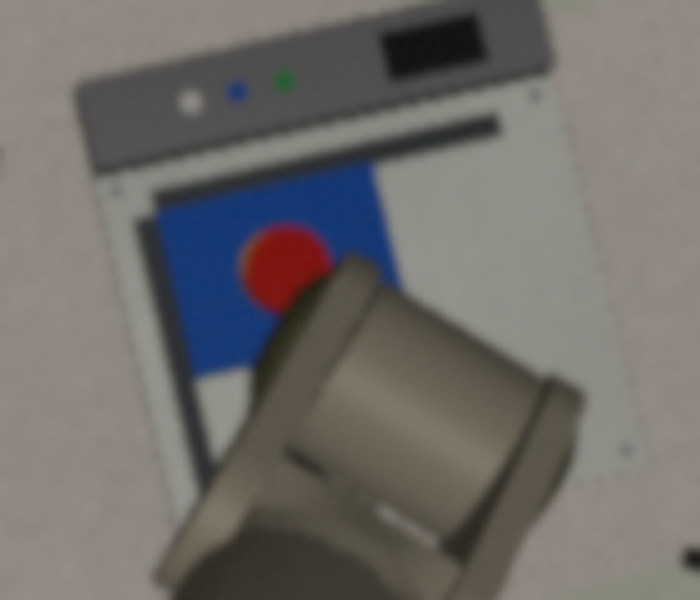

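The carrier sits snug in the corner: the back stop touches its top edge at crop (160–370, 200–165), the side stop its left edge, and the tile is in the pocket. One confirming press in X.

>>> jog_arm:
  increments:
    - {"fingers": 0, "linear": [2.2, 0.4, 0], "dr": [0, 0, 0]}
    - {"fingers": 0, "linear": [1, 0.2, -2], "dr": [0, 0, 0]}
    - {"fingers": 0, "linear": [0, 0, -2.5], "dr": [0, 0, 0]}
    - {"fingers": 0, "linear": [0, 0, -1.6], "dr": [0, 0, 0]}
    - {"fingers": 0, "linear": [0, 0, 0], "dr": [0, 0, 0]}
    - {"fingers": 0, "linear": [0.68, 0.17, 0], "dr": [0, 0, 0]}
    - {"fingers": 0, "linear": [0.58, 0.14, 0], "dr": [0, 0, 0]}
    - {"fingers": 0, "linear": [0.29, 0.07, 0], "dr": [0, 0, 0]}
    - {"fingers": 0, "linear": [0.2, 0.05, 0], "dr": [0, 0, 0]}
    - {"fingers": 0, "linear": [0, 0, 0], "dr": [0, 0, 0]}

```text
time_s: 18.65
eef_pos: [515.5, -132.3, 21.1]
tool_rot: [3.141, 0.0, 0.244]
ft_force: [-1.4, -1.5, 0.2]
opening: -0.004
finger_force: 0.4
```

>>> jog_arm:
  increments:
    - {"fingers": 0, "linear": [0.1, 0.025, 0], "dr": [0, 0, 0]}
    - {"fingers": 0, "linear": [0.1, 0.025, 0], "dr": [0, 0, 0]}
    - {"fingers": 0, "linear": [0, 0, 0], "dr": [0, 0, 0]}

```text
time_s: 18.95
eef_pos: [515.5, -132.0, 20.8]
tool_rot: [-3.14, 0.004, 0.244]
ft_force: [-10.1, -5.0, 5.1]
opening: 0.0
finger_force: 5.6
```

The contact line matches the earlier one (468.9 vs 468.8 mm), so X is tight. Retreating for a last look.

>>> jog_arm:
  increments:
    - {"fingers": 0, "linear": [-1, -0.25, 0], "dr": [0, 0, 0]}
    - {"fingers": 0, "linear": [-2.5, -0.6, 0], "dr": [0, 0, 0]}
    - {"fingers": 0, "linear": [-2, 0, 3], "dr": [0, 0, 0]}
    - {"fingers": 0, "linear": [-3, -3, 4], "dr": [0, 0, 0]}
    - {"fingers": 0, "linear": [-3, -4, 4], "dr": [0, 0, 0]}
    - {"fingers": 0, "linear": [-2, -4, 0], "dr": [0, 0, 0]}
    - {"fingers": 0, "linear": [0, -4, 0], "dr": [0, 0, 0]}
    - {"fingers": 0, "linear": [0, 0, 0], "dr": [0, 0, 0]}
    - {"fingers": 0, "linear": [0, 0, 0], "dr": [0, 0, 0]}

```text
time_s: 19.85
eef_pos: [392.9, -277.6, 116.2]
tool_rot: [-3.141, -0.0, 0.242]
ft_force: [0.7, -0.1, 1.1]
opening: 0.0
finger_force: 0.0
```

```bash
python3 look.py; python3 - <<'E'
from m import *
p,d=grab('side')
cv2.imwrite('pics/s6.png',cv2.resize(p[120:240,200:340],None,fx=5,fy=5,interpolation=cv2.INTER_CUBIC)[...,::-1])
E
```

```text
[ 392.9 -277.6  116.2] [ 0.7 -0.1  1.1]
carrier ((577.1650390625, -115.6002197265625), (99.75880432128906, 128.65875244140625), 13.995989799499512) 1421
red [ 575.  -118.5   36. ] 203
```

View pics/s6.png

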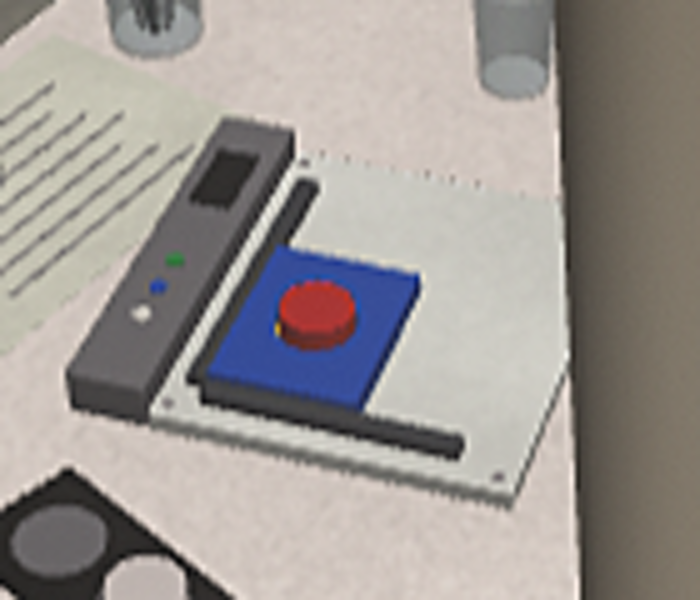

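The carrier is tight in the corner (stops at crop (205,385) along both edges) with the tile flat in its pocket at (317,315). The carrier angle is 14.0° and the stage's is 13.9°. Handing in.

```bash
python3 -c "
from bench import *
print(finish_job())"
```

```text
the job is handed in; nothing more can be done
None
```

The job is handed in at about 20 s of the 64 s: the red tile lies flat in the blue carrier's pocket, the carrier sits square against both stops by camera and contact force, and I saw nothing else move; `finish_job` returned no verdict.

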